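# Load the round-bottomed flask into the carrier and shut its keeper bar

## Task

Take the large round-bottomed amber flask off its cork ring and lower it gently, neck up, into the empty pot of the carrier until it sits in the cork seat at the bottom; it is glass, so hold it until it rests in the seat and do not knock it against the pot or press hard. Then swing the keeper bar shut past its detent, all the way against its stop, so that both flasks are locked in. Leave the flask already in the carrier, the small flask on its cork ring, the bottle and the stack of dishes where they are.

Things in the scene. Friction and masses are not known exactly. Their poses are not given: they have to be found in the camera images.
- flask: Large round-bottomed amber flask to load: ball 76 mm across, neck 26 mm across, black round cap 34 mm across and 24 mm high; 129 mm tall, cap from 105 to 129 mm above the origin. Origin: lowest point of the ball; z up along the neck. About 0.22 kg, low centre of mass. Starts standing in a fixed cork ring 30 mm high, 92 mm wide (hole 50 mm), origin about 21 mm above the table.
- flask_bulb (a point): Centre of the flask's ball, 38 mm above the flask's origin.
- empty_pot: The empty pot, white plastic, fixed on the carrier, open on top: outer diameter 100 mm, inner 92, height 90. Origin: centre of its underside, 12 mm above the table. A cork ring at the bottom (hole 50 mm, top 21 mm above the pot's origin) seats the ball: the flask's origin is then 11.6 mm above the pot's, the ball below the rim, the cap above it. Pots 120 mm apart; either can be the empty one.
- empty_pot_mouth (a point): Centre of the empty pot's mouth, 90 mm above the pot's origin.
- full_pot: The other, identical pot, which already holds a flask. Origin at the centre of its underside.
- stored_flask: Identical large flask already seated in the other pot; leave it there. Origin at the lowest point of its ball.
- carrier: Grey plastic carrier fixed to the table: base plate 150 x 330 x 12 mm (x, y, z), origin at the centre of its underside, pots at y = +60 and -60 mm. At y = +145 and -145 mm, x about -30 mm, stand the hinge post (+y) and the catch post (-y), about 104 mm high. The catch post has a sprung steel dome (detent) and behind it, on the +x side, an upright stop 10 mm thick, top 122 mm above the table.
- keeper (a joint): Angle (rad) of the keeper bar: square aluminium bar 12 x 12 x 290 mm that swings level, mid height 114 mm above the table. 0 = shut: along the carrier's -y from the hinge, 28 mm to the -x side of the pots' axes, beside the necks, above the balls. Positive = open, free end towards the carrier's -x. Stays where left. Closing, it rides over the detent at about 0.10 to 0.03 (5 N) and snaps to 0.
- keeper_hinge (a point): Hinge axis of the keeper bar at the bar's mid height, at x = -28, y = +143 mm in the carrier's frame, 114 mm above the table.
- keeper_knob (a point): Top centre of the black upright round grip on the bar: 16 mm in diameter, it stands 40 mm above the bar's top, 160 mm above the table, 255 mm from the hinge axis.
- small_flask: Bystander: small amber round-bottomed flask, ball 54 mm in diameter, 95 mm tall with a 28 mm black cap, standing in its own cork ring (72 mm wide, 30 mm high). Origin at the lowest point of its ball.
- bottle: Bystander: clear plastic bottle 64 mm in diameter, 150 mm tall, standing. Origin at the centre of its underside.
- dishes: Bystander: stack of three round dishes, 90 mm in diameter, 44 mm high. Origin at the centre of its underside.
There are look-alikes about, which are no part of the job. What is shaped like the flask but purple is not meant.

How it is judged:
By the outcome, as a careful person would: the job done as asked, in the order asked, and still so for the second after the job is handed in, with the robot touching nothing.
It also fails if it takes over 48 s, if anything falls off the work surface, if the arm or the gripper's body presses on something with over 40 N, if the wrist force passes 120 N, or if a joint passes its speed limit or range.

## Robot

A 7-joint arm with a two-finger parallel gripper is mounted at the origin on the work surface. World frame = base frame: x ahead of the robot, y to its left, z up, the work surface at z = 0. Lengths are in m, angles in degrees, forces in N, time in s.
With the tool pointing down it reaches from about 0.425 to 0.875 m from the base axis. Payload 4.7 kg.
Tool frame: the origin (TCP) lies at the very end of the fingers, on their centre line; the grasp point (between the pads) lies 19 mm behind it; z points along the fingers, y is the line along which they close (so a half turn about z gives the same grasp; the last joint's range is limited). The gripper opens to 87 mm and grips with 3 to 60 N. Pads are 19 mm wide; open, the fingers measure 117 mm over their backs; the gripper's body (75 mm by 190 mm) begins 51 mm behind the grasp point.
Start: joints at [75.407, 18.392, -4.016, 83.108, 1.295, 78.541, -3.26], TCP at [0.173, -0.627, 0.223] pointing down, gripper open.
Joint ranges: [-163.93, 163.93], [-17.29, 119.83], [-79.2, 71.16], [3.27, 140.29], [-89.18, 269.18], [5.43, 117.66], [-154.24, 154.24]. Speed limits (degrees/s): [147.25, 147.25, 180, 180, 180, 180, 180].

## Interface

Orientations are given as [roll, pitch, yaw] about the fixed x, y, z axes, in that order (R = Rz(yaw) Ry(pitch) Rx(roll)).
In Python, from cell import get_obs, cams, ticket, finder gives the robot as it stands.
- The arm moves only by the shell command python3 -m creep 'ROWS' [FORCE]. ROWS is text: rows parted by semicolons, each of 5 numbers parted by spaces: the shift along the world's x, y, z in m, then the turn about the world's z in degrees, then the finger opening in m, from 0 to 0.087. A call has 1 to 8 rows; each row shifts and turns the commanded pose from where the row before left it; what a row does not reach is not made up. A row lasts 1/8 s, in which the tool goes at most 62.5 mm and 10.7 degrees, less where a joint would pass 70% of its speed; a pose out of reach is approached as far as the arm can. A call with a gripper value outside its range is refused whole. The fingers move at their own pace and stop on an object; FORCE is the grip in N (left out, the last holds). Time passes only in rows, so rows that do not move let the fingers close. It gives the time, the measured TCP pose, the force, the opening and the grip force at its end, in the units of the state.
- get_obs(): the state, without advancing time (a new reading comes with each control period).
- cams.read_camera(name): name is "scene" or "top" or "wrist"; returns the picture (400x640x3 uint8, red, green, blue); there is no depth.
- cams.calibration(name): a dict with "fx", "fy", "cx", "cy" (pixels), "extrinsics" (4x4, takes a point from world to camera coordinates). Camera axes: x right, y down, z forward; pixel columns grow to the right and rows downward; lengths in m; the calibration is good to about 2 mm. A picture is of the moment at which its call begins: read the wrist's pose just before it. calibration takes no time and is no camera call; for the wrist camera it gives the pose at the moment of the call.
- ticket.sign_off(): hands the job in; it is judged then, once.
Trained networks look in the newest picture that a camera, given by its name, has taken for a name from the list of things; names that differ only in an ending like _2 or _b are one class to them, and where a whole thing is asked for, a point or a joint stands for the part that bears it (a point fixed in the world has none). Each returns a list of dicts, best first, with "p" (0 to 1); they miss things now and then, are a little off and sometimes report something else, mostly with a low value. They report only what shows in the picture. A call takes as long as a camera call. They do not tell look-alikes from the thing itself.
- finder.masks_of(name, camera): "mask" (400x640 bool, what is visible of it) and "xy" ([column, row] in pixels, amid what is visible of it).
- finder.tip_of(name, camera): "xy" ([column, row] in pixels: a listed point, or the origin of a listed thing).
The state is a dict: "time_s": time; "qpos": joint angles; "joint_velocities": joint speeds; "effort": joint torques, N m; "tool_pos": TCP position; "tool_rot": TCP orientation; "force": force on the tool from outside, world axes, zero at the start; "wrist_torque": the same for the moment, N m; "grip_width": finger opening in m; "grasp_force": force on a finger pad.
Only numpy, scipy, OpenCV 4.12 (cv2) and the standard library are available. Lean on these libraries where they do the work, as an engineer would, in place of code of your own. Each camera call takes 0.05 s, during which the arm holds its last target. There are 200 camera calls.

## Working session

There is one attempt and no reset: what is moved stays moved. The work goes in short steps, Python scripts to look and compute and a shell command to move; the robot and the scene stay as the last step left them, time stands still between calls to the robot, and variables do not carry over. Pictures are saved under pics/ and viewed, at most 10 in all, crops included, and the job is handed in when it is done.

```bash
ls; mkdir -p pics; cat > h.py <<'E'
import numpy as np, cv2
from cell import get_obs, cams, ticket, finder
def P(cal):
    K=np.array([[cal["fx"],0,cal["cx"]],[0,cal["fy"],cal["cy"]],[0,0,1]]); return K@np.array(cal["extrinsics"])[:3]
def tri(obs):
    # obs: list of (P, xy)
    A=[]
    for p,(u,v) in obs: A+= [u*p[2]-p[0], v*p[2]-p[1]]
    X=np.linalg.svd(np.array(A))[2][-1]; X=X[:3]/X[3]
    err=[float(np.hypot(*( (p@np.r_[X,1])[:2]/(p@np.r_[X,1])[2]-xy))) for p,xy in obs]
    return X,err
def atz(p,xy,z):
    u,v=xy; A=np.array([u*p[2]-p[0], v*p[2]-p[1]]); return np.r_[np.linalg.solve(A[:,:2],-A[:,2]*z-A[:,3]),z]
def proj(p,X):
    q=p@np.r_[X,1]; return q[:2]/q[2]
def snap(n,f=None):
    c=cams.calibration(n); im=cams.read_camera(n)
    if f: cv2.imwrite(f,im[:,:,::-1])
    return P(c),im
E
python3 - <<'E'
from h import *
import itertools
D={}
ims=[]
for n in ("scene","top"):
    p,im=snap(n); ims.append(im[:,:,::-1]); D[n]=p
    for k in ("flask","flask_bulb","empty_pot_mouth","empty_pot","stored_flask","full_pot","keeper_hinge","keeper_knob","carrier","small_flask","bottle","dishes"):
        r=finder.tip_of(k,n)
        D[n,k]=r
        print(n,k,[(np.round(a["xy"],1).tolist(),round(a["p"],2)) for a in r[:4]])
cv2.imwrite("pics/a.png",cv2.resize(np.vstack(ims),None,fx=.75,fy=.75,interpolation=cv2.INTER_AREA))
for k in ("flask","flask_bulb","empty_pot_mouth","empty_pot","stored_flask","full_pot","keeper_hinge","keeper_knob","carrier","small_flask","bottle","dishes"):
    for i,j in itertools.product(range(min(3,len(D["scene",k]))),range(min(3,len(D["top",k])))):
        X,e=tri([(D["scene"],D["scene",k][i]["xy"]),(D["top"],D["top",k][j]["xy"])])
        if max(e)<6: print(k,i,j,X.round(4),np.round(e,1))
print(get_obs()["tool_pos"],get_obs()["tool_rot"],get_obs()["time_s"])
E
```

```text
pics
scene flask [([368.4, 172.6], 0.97), ([397.7, 171.0], 0.93)]
scene flask_bulb [([396.3, 159.3], 0.97), ([373.8, 162.4], 0.93)]
scene empty_pot_mouth [([369.1, 206.6], 0.69)]
scene empty_pot [([366.7, 221.2], 0.97)]
scene stored_flask [([339.8, 240.2], 0.76), ([220.9, 305.2], 0.32)]
scene full_pot [([337.1, 242.1], 0.63), ([370.3, 206.8], 0.33)]
scene keeper_hinge [([381.0, 192.2], 0.82)]
scene keeper_knob [([301.3, 174.2], 0.72)]
scene carrier [([352.9, 236.8], 0.56), ([338.0, 241.1], 0.22)]
scene small_flask [([223.8, 238.7], 0.93)]
scene bottle [([420.9, 185.7], 0.74)]
scene dishes []
top flask [([169.4, 229.1], 0.74), ([213.9, 236.2], 0.67)]
top flask_bulb [([210.5, 235.4], 0.92)]
top empty_pot_mouth [([286.5, 155.7], 0.87)]
top empty_pot [([289.2, 165.1], 0.89)]
top stored_flask [([334.8, 163.6], 0.56)]
top full_pot [([330.6, 162.4], 0.58), ([471.3, 171.5], 0.19)]
top keeper_hinge [([252.8, 166.0], 0.63)]
top keeper_knob [([331.5, 221.7], 0.61), ([471.3, 170.2], 0.32)]
top carrier [([311.9, 167.1], 0.75)]
top small_flask [([430.1, 245.5], 0.62), ([252.6, 163.5], 0.34)]
top bottle [([173.7, 183.0], 0.7)]
top dishes []
flask 0 1 [0.4557 0.2834 0.0231] [0.7 0.7]
flask 1 0 [ 0.4771  0.4157 -0.0142] [0.6 0.7]
flask_bulb 1 0 [0.4585 0.29   0.064 ] [2.1 2.2]
empty_pot_mouth 0 0 [0.6623 0.0915 0.0963] [0.2 0.2]
empty_pot 0 0 [0.6545 0.0897 0.0324] [1.2 1.1]
stored_flask 0 0 [ 0.6636 -0.0312  0.0287] [3.1 2.6]
full_pot 0 0 [ 0.6639 -0.0271  0.0206] [0.7 0.6]
keeper_hinge 0 0 [0.6319 0.1753 0.0939] [1.4 1.3]
keeper_knob 0 0 [ 0.482  -0.0257  0.1642] [0.3 0.3]
carrier 0 0 [0.6579 0.0295 0.003 ] [2.  1.7]
small_flask 0 0 [ 0.4414 -0.2918  0.018 ] [0.8 0.7]
bottle 0 0 [ 0.6037  0.4074 -0.0034] [1.3 1.3]
[ 0.17255718 -0.62670643  0.22259147] [1.79994661e+02 4.74461060e-03 1.54014264e+01] 1.3
```

View pics/a.png

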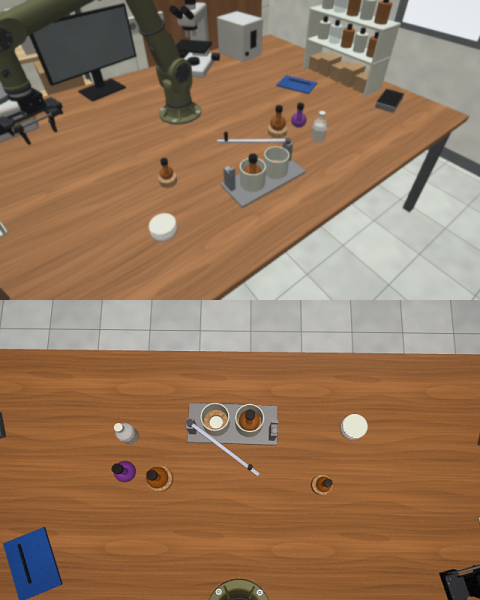

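The picture shows the amber flask at top-view pixel (210,235) with its purple look-alike to the left at (165,228). The left-hand pot (286,156) is empty, and the keeper bar is open by about 37°. The measured heights fit the text. Next I move round to the flask.

```bash
python3 -m creep '0.04 0.03 0.01 -2 0.087;0.04 0.035 0.01 -2 0.087;0.04 0.04 0.01 -2 0.087;0.04 0.04 0.01 -2 0.087;0.04 0.04 0 -2 0.087;0.04 0.04 0 -2 0.087;0.04 0.04 0 -2 0.087;0.03 0.05 0 -1.4 0.087'
python3 -m creep '0.01 0.06 0 0 0.087;0 0.06 0 0 0.087;0 0.06 0 0 0.087;0 0.06 0 0 0.087;0 0.06 0 0 0.087;0 0.06 0 0 0.087;0 0.06 0 0 0.087;0 0.06 0 0 0.087'
```

```text
time_s: 2.3
tool_pos: [0.4839, -0.3105, 0.2626]
tool_rot: [180.0, -0.0, -0.1]
force: [1.1, -0.5, 0.4]
grip_width: 0.0865
grasp_force: 0.0
time_s: 3.3
tool_pos: [0.4924, 0.17, 0.263]
tool_rot: [180.0, -0.1, -0.0]
force: [0.9, 1.0, 0.3]
grip_width: 0.0868
grasp_force: 0.0
```

```bash
python3 -m creep '-0.02 0.05 0 0 0.087;0 0 0 0 0.087'; cat > w.py <<'E'
from h import *
import sys
tag=sys.argv[1]
p,im=snap("wrist",f"pics/{tag}.png")
np.save(f"{tag}_P.npy",p)
d={}
for k in sys.argv[2:]:
    r=finder.tip_of(k,"wrist"); d[k]=[a["xy"] for a in r]
    print(k,[(np.round(a["xy"],1).tolist(),round(a["p"],2)) for a in r[:3]])
import pickle; pickle.dump(d,open(f"{tag}.pkl","wb"))
for k,z in (("flask",.021),("flask_bulb",.059),("empty_pot_mouth",.102),("keeper_hinge",.114),("keeper_knob",.16)):
    for xy in d.get(k,[])[:2]: print(k,"at z",atz(p,xy,z).round(4))
o=get_obs(); print(o["tool_pos"],o["time_s"])
E
python3 w.py w1 flask flask_bulb empty_pot_mouth keeper_hinge keeper_knob
```

```text
time_s: 3.55
tool_pos: [0.47, 0.2239, 0.2631]
tool_rot: [-179.9, -0.0, 0.6]
force: [0.0, -1.5, 0.7]
grip_width: 0.087
grasp_force: 0.0
flask [([199.6, 169.7], 0.86), ([271.6, 185.0], 0.78)]
flask_bulb [([270.8, 194.0], 0.88), ([182.7, 168.0], 0.59)]
empty_pot_mouth []
keeper_hinge [([374.6, 24.6], 0.89)]
keeper_knob [([585.0, 186.0], 0.69)]
flask at z [0.4743 0.3961 0.021 ]
flask at z [0.4529 0.2936 0.021 ]
flask_bulb at z [0.4492 0.2886 0.059 ]
flask_bulb at z [0.4829 0.4016 0.059 ]
keeper_hinge at z [0.634  0.1721 0.114 ]
keeper_knob at z [ 0.4862 -0.0291  0.16  ]
[0.47330236 0.21664091 0.26248825] 3.85
```

View pics/w1.png

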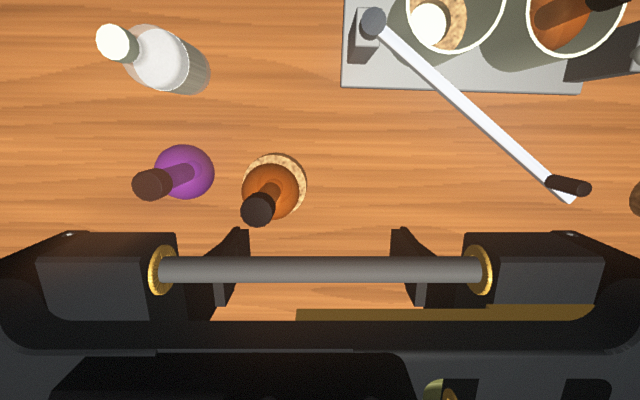

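The picture shows the amber flask with its ball at (270,192) and cap at (258,209), the purple one to the left at (183,170), and the bar running from (373,22) to (570,190). I'll take a second view with the flask near the middle.

```bash
python3 -m creep '-0.01 0.055 0 0 0.087;0 0 0 0 0.087;0 0 0 0 0.087;0 0 0 0 0.087'; python3 w.py w2 flask flask_bulb keeper_hinge
cat > cap.py <<'E'
from h import *
import sys,pickle
L=[];
for t in sys.argv[3:]:
    im=cv2.imread(f"pics/{t}.png"); p=np.load(f"{t}_P.npy")
    X0=np.array([float(sys.argv[1]),float(sys.argv[2]),.138]); c=proj(p,X0)
    yy,xx=np.mgrid[:400,:640]; m=((im.max(2)<75)&(np.hypot(xx-c[0],yy-c[1])<32)).astype(np.uint8)
    n,lab,st,ce=cv2.connectedComponentsWithStats(m); i=1+st[1:,4].argmax(); print(t,c.round(1),ce[i].round(1),st[i]); L.append((p,ce[i])); print("at .138",atz(p,ce[i],.138).round(4))
print("tri cap",tri(L))
E
python3 cap.py .455 .288 w1 w2
```

```text
time_s: 4.35
tool_pos: [0.4634, 0.2716, 0.2624]
tool_rot: [179.9, 0.0, -0.2]
force: [-0.1, 0.1, 0.0]
grip_width: 0.0868
grasp_force: 0.0
flask [([227.6, 164.6], 0.73), ([307.7, 179.6], 0.68)]
flask_bulb [([218.7, 167.3], 0.69), ([304.1, 187.6], 0.66)]
keeper_hinge [([422.0, 18.2], 0.77), ([553.7, 19.1], 0.31)]
flask at z [0.4773 0.4018 0.021 ]
flask at z [0.4552 0.2881 0.021 ]
flask_bulb at z [0.4795 0.4013 0.059 ]
flask_bulb at z [0.4522 0.2914 0.059 ]
keeper_hinge at z [0.6319 0.172  0.114 ]
keeper_hinge at z [0.6308 0.0449 0.114 ]
[0.46297643 0.27246982 0.26257019] 4.55
w1 [258.7 207.3] [256.7 209.1] [241 192  34  35 825]
at .138 [0.453  0.2901 0.138 ]
w2 [303.5 202.2] [299.5 198.7] [287 187  31  35 236]
at .138 [0.4587 0.2921 0.138 ]
tri cap (array([0.45457105, 0.29173501, 0.13361447]), [2.7481088103440654, 2.7640408122465625])
```

View pics/w2.png

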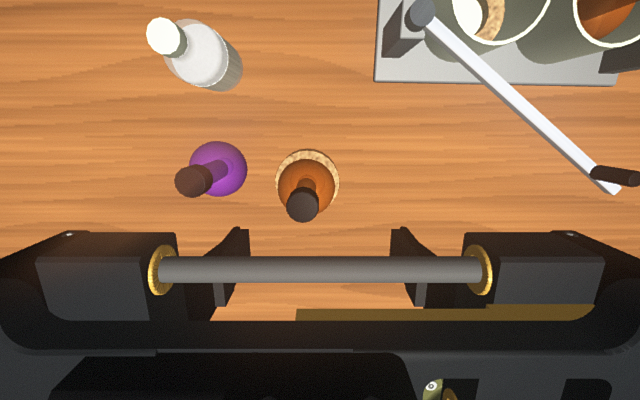

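The amber flask's cap is at about (303,205), 17 px in front of the ball centre at (305,186). That agrees with a flask at (0.4545, 0.2885). Now I align and go down to the cap.

```bash
python3 -m creep '-0.0085 0.016 -0.03 0 0.087;0 0 -0.04 0 0.087;0 0 -0.03 0 0.087;0 0 -0.02 0 0.087;0 0 -0.013 0 0.087;0 0 -0.01 0 0.087;0 0 0 0 0.087;0 0 0 0 0.087'
python3 -m creep '0 0 0 0 0.045;0 0 0 0 0.045;0 0 0 0 0.045' 20; python3 w.py w3 flask
```

```text
time_s: 5.55
tool_pos: [0.4546, 0.2897, 0.1203]
tool_rot: [-180.0, -0.1, 0.0]
force: [0.3, -0.3, -0.4]
grip_width: 0.0867
grasp_force: 0.0
time_s: 5.92
tool_pos: [0.4542, 0.2894, 0.1198]
tool_rot: [180.0, -0.0, -0.0]
force: [0.6, 0.5, 0.6]
grip_width: 0.0646
grasp_force: 0.0
flask [([322.4, 201.5], 0.69), ([200.7, 176.9], 0.63)]
flask at z [0.4538 0.2863 0.021 ]
flask at z [0.4776 0.3996 0.021 ]
[0.45410962 0.28930731 0.11962486] 6.025
```

View pics/w3.png

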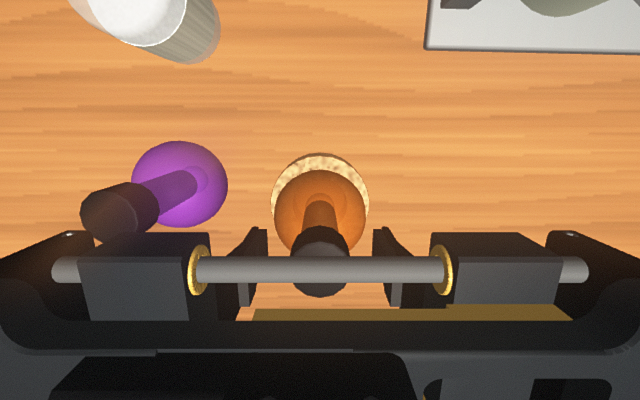

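The cap, at (320,262), is centred between the fingers, so I close on it and lift.

```bash
python3 -m creep '0 0 0 0 0.02;0 0 0 0 0.02;0 0 0 0 0.02;0 0 0 0 0.02;0 0 0 0 0.02;0 0 0 0 0.02' 30
python3 -m creep '0 0 0.005 0 0.02;0 0 0.015 0 0.02;0 0 0.03 0 0.02;0 0 0.04 0 0.02;0 0 0.03 0 0.02;0 0 0.02 0 0.02;0 0 0 0 0.02'
```

```text
time_s: 6.78
tool_pos: [0.4541, 0.2893, 0.1196]
tool_rot: [180.0, 0.0, 0.0]
force: [-0.2, 0.2, 0.5]
grip_width: 0.0327
grasp_force: 30.0
time_s: 7.65
tool_pos: [0.4549, 0.2901, 0.2619]
tool_rot: [-179.9, -0.2, 0.0]
force: [0.3, 0.7, -1.8]
grip_width: 0.033
grasp_force: 30.0
```

```bash
python3 -m creep '0.02 -0.03 0.005 0 0.02;0.03 -0.04 0.005 0 0.02;0.03 -0.04 0 0 0.02;0.02 -0.03 0 0 0.02;0 0 0 0 0.02;0 0 0 0 0.02;0 0 0 0 0.02'
python3 w.py w4 empty_pot_mouth empty_pot keeper_hinge keeper_knob
python3 -m creep '0 -0.03 0 0 0.02;0 -0.04 0 0 0.02;0 -0.03 0 0 0.02;0 0 0 0 0.02;0 0 0 0 0.02;0 0 0 0 0.02'
python3 w.py w5 empty_pot_mouth empty_pot keeper_hinge keeper_knob
python3 - <<'E'
from h import *
import pickle
a,b=[pickle.load(open(t,"rb")) for t in("w4.pkl","w5.pkl")]
for k in a:
    if a[k] and b[k]: print(k,tri([(np.load("w4_P.npy"),a[k][0]),(np.load("w5_P.npy"),b[k][0])]))
cv2.imwrite("pics/w45.png",cv2.resize(np.vstack([cv2.imread("pics/w4.png")[:350],cv2.imread("pics/w5.png")[:350]]),None,fx=.85,fy=.85))
E
```

```text
time_s: 8.52
tool_pos: [0.5532, 0.1509, 0.2695]
tool_rot: [-180.0, 0.0, 0.2]
force: [-0.6, -0.1, -1.9]
grip_width: 0.033
grasp_force: 30.0
empty_pot_mouth [([370.5, 89.7], 0.85)]
empty_pot [([362.3, 94.4], 0.75)]
keeper_hinge [([298.6, 112.6], 0.76)]
keeper_knob []
empty_pot_mouth at z [0.6594 0.0955 0.102 ]
keeper_hinge at z [0.6351 0.1731 0.114 ]
[0.55384233 0.14984393 0.26969954] 8.775
time_s: 9.52
tool_pos: [0.554, 0.051, 0.2697]
tool_rot: [-180.0, -0.0, 0.1]
force: [-0.7, 0.7, -1.8]
grip_width: 0.0331
grasp_force: 30.0
empty_pot_mouth [([282.2, 89.3], 0.72)]
empty_pot [([290.8, 95.1], 0.61)]
keeper_hinge [([207.2, 114.4], 0.84), ([337.5, 95.4], 0.61)]
keeper_knob []
empty_pot_mouth at z [0.6605 0.0916 0.102 ]
keeper_hinge at z [0.6339 0.1712 0.114 ]
keeper_hinge at z [0.6534 0.0321 0.114 ]
[0.55404007 0.04990498 0.26954644] 9.775
empty_pot_mouth (array([0.66127641, 0.09327946, 0.08865425]), [0.5176091083799856, 0.5166795946878183])
empty_pot (array([0.66214732, 0.09118889, 0.01024506]), [0.07678712422324169, 0.07671349162973481])
keeper_hinge (array([0.63468416, 0.17355209, 0.10772036]), [0.5953377395746559, 0.5947978052303546])
```

View pics/w45.png

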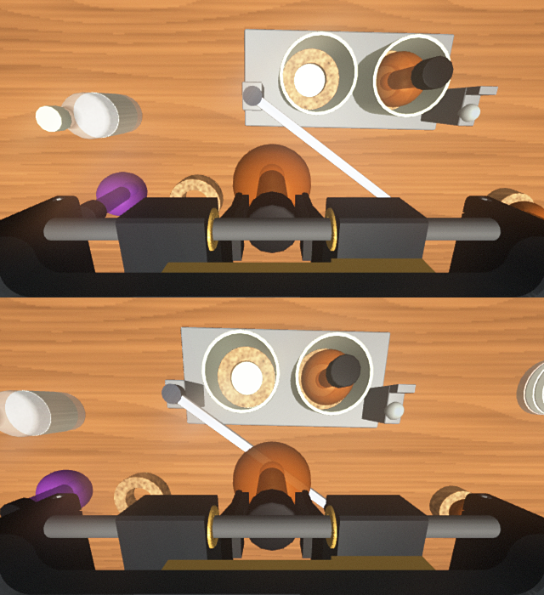

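The pictures show the empty pot's rim centred at about (374,87) in w4 and (282,88) in w5, with its cork seat clear. The flask hangs upright between the fingers. I'll sharpen the pot position with a rim fit.

```bash
python3 - <<'E'
from h import *
from scipy.optimize import minimize
a=np.linspace(0,2*np.pi,240)
V=[]
for t in("w4","w5"):
    im=cv2.imread(f"pics/{t}.png"); h=cv2.cvtColor(im,cv2.COLOR_BGR2HSV)
    m=((h[...,1]<60)&(h[...,2]>200)).astype(np.float32); V.append((np.load(f"{t}_P.npy"),cv2.GaussianBlur(m,(0,0),1.2)))
def ring(x,y,z,r,V):
    s=0
    for p,m in V:
        q=p@np.c_[x+r*np.cos(a),y+r*np.sin(a),z+0*a,1+0*a].T; q=(q[:2]/q[2]).astype(np.float32)
        s+=cv2.remap(m,q[0],q[1],cv2.INTER_LINEAR).mean()
    return s/len(V)
def fit(x0,V,z):
    f=lambda v:-(ring(v[0],v[1],z,.048,V)-.5*ring(v[0],v[1],z,.053,V)-.5*ring(v[0],v[1],z,.043,V))
    g=[(f((x0[0]+i,x0[1]+j)),x0[0]+i,x0[1]+j) for i in np.arange(-.01,.011,.001) for j in np.arange(-.01,.011,.001)]
    b=min(g); r=minimize(f,b[1:],method="Nelder-Mead",options=dict(initial_simplex=[b[1:],(b[1]+.001,b[2]),(b[1],b[2]+.001)])); return r.x.round(4),-r.fun
for z in (.098,.102,.106):
  for n,v in (("w4",V[:1]),("w5",V[1:]),("both",V)):
    print(z,n,fit((.661,.092),v,z),fit((.663,-.029),v,z))
E
```

```text
0.098 w4 (array([0.662 , 0.0903]), np.float64(0.5877431035041809)) (array([ 0.6594, -0.0304]), np.float64(0.6968035101890564))
0.098 w5 (array([0.6619, 0.0915]), np.float64(0.5490612387657166)) (array([ 0.6593, -0.0297]), np.float64(0.596305787563324))
0.098 both (array([0.662 , 0.0908]), np.float64(0.5542616248130798)) (array([ 0.6593, -0.03  ]), np.float64(0.641233503818512))
0.102 w4 (array([0.6617, 0.091 ]), np.float64(0.5938036441802979)) (array([ 0.6589, -0.0284]), np.float64(0.6987743973731995))
0.102 w5 (array([0.6614, 0.0909]), np.float64(0.5667390823364258)) (array([ 0.659 , -0.0289]), np.float64(0.6075059175491333))
0.102 both (array([0.6615, 0.091 ]), np.float64(0.5795604586601257)) (array([ 0.659 , -0.0286]), np.float64(0.6493984460830688))
0.106 w4 (array([0.6612, 0.0916]), np.float64(0.547996997833252)) (array([ 0.6584, -0.0263]), np.float64(0.6340148448944092))
0.106 w5 (array([0.6608, 0.0903]), np.float64(0.5465770959854126)) (array([ 0.6585, -0.0282]), np.float64(0.566784143447876))
0.106 both (array([0.6609, 0.091 ]), np.float64(0.5305454134941101)) (array([ 0.6584, -0.0272]), np.float64(0.5646630525588989))
```

```bash
python3 - <<'E'
from h import *
for t,T in (("w4",(.5538,.1498,.2697)),("w5",(.554,.0499,.2695))):
    p=np.load(f"{t}_P.npy"); im=cv2.imread(f"pics/{t}.png"); h=cv2.cvtColor(im,cv2.COLOR_BGR2HSV)
    g=np.random.default_rng(0).normal(size=(8000,3)); g*=.038/np.linalg.norm(g,axis=1)[:,None]
    for dx in (-.006,-.003,0,.003,.006):
        q=p@np.c_[g+np.array(T)+[dx,0,-.0605],np.ones(8000)].T; q=q[:2]/q[2]; print(t,dx,q.min(1).round(1),q.max(1).round(1))
    m=((h[...,0]<14)&(h[...,1]>170)&(h[...,2]<190)).astype(np.uint8); m[:160]=0;m[260:]=0
    n,l,s,c=cv2.connectedComponentsWithStats(m); print(s[1:][s[1:,4]>1500])
E
```

```text
w4 -0.006 [273.9 173.9] [367.1 267.3]
w4 -0.003 [273.8 170.2] [367.2 263.9]
w4 0 [273.6 166.6] [367.4 260.5]
w4 0.003 [273.5 162.9] [367.6 257. ]
w4 0.006 [273.3 159.1] [367.8 253.6]
[[ 274  178   92   56 2736]]
w5 -0.006 [274.2 174.5] [367.1 267.7]
w5 -0.003 [274.  170.9] [367.2 264.3]
w5 0 [273.9 167.2] [367.4 260.9]
w5 0.003 [273.7 163.5] [367.6 257.4]
w5 0.006 [273.6 159.8] [367.8 254. ]
[[ 274  178   92   65 2870]]
```

```bash
python3 -m creep '0.02 0.006 0 0 0.02;0.03 0.012 0 0 0.02;0.03 0.012 0 0 0.02;0.02 0.008 0 0 0.02;0.009 0.003 0 0 0.02;0 0 0 0 0.02;0 0 0 0 0.02'
python3 -m creep '0 0 -0.01 0 0.02;0 0 -0.02 0 0.02;0 0 -0.01 0 0.02;0 0 0 0 0.02;0 0 0 0 0.02;0 0 0 0 0.02'
python3 w.py w6 flask_bulb empty_pot_mouth
python3 - <<'E'
from h import *
p,im=snap("scene"); c=proj(p,[.6615,.091,.13]).astype(int); x,y=c
w=cv2.imread("pics/w6.png"); s=cv2.resize(im[y-40:y+60,x-80:x+80,::-1],(640,400),interpolation=cv2.INTER_CUBIC)
cv2.imwrite("pics/w6b.png",cv2.resize(np.vstack([w[:330],s]),None,fx=.8,fy=.8))
E
```

```text
time_s: 10.65
tool_pos: [0.6625, 0.0899, 0.2698]
tool_rot: [180.0, 0.0, -0.0]
force: [-0.2, 0.1, -1.8]
grip_width: 0.0333
grasp_force: 30.0
time_s: 11.4
tool_pos: [0.6635, 0.0905, 0.2303]
tool_rot: [-180.0, -0.1, 0.0]
force: [0.9, -0.2, -1.1]
grip_width: 0.0336
grasp_force: 30.0
flask_bulb [([96.8, 306.8], 0.83)]
empty_pot_mouth []
flask_bulb at z [0.494  0.3926 0.059 ]
[0.66331429 0.0904573  0.23005631] 11.55
```

View pics/w6b.png

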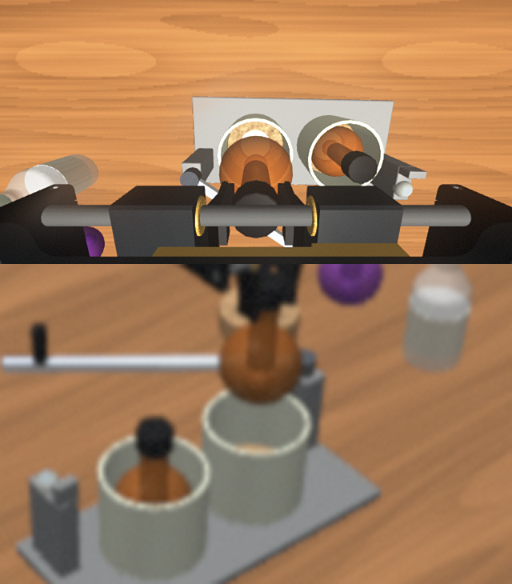

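The picture shows the flask hanging above the empty pot, with its ball at about (261,362) in the lower half and the rim at (257,423). I'll check that offset numerically.

```bash
python3 - <<'E'
from h import *
for n in("scene","top"):
    p,im=snap(n)
    r=finder.masks_of("flask","%s"%n)
    b=proj(p,[.6633,.0905,.1695]); m=proj(p,[.6615,.091,.102])
    print(n,"pred bulb",b.round(1),"mouth",m.round(1),"d/dx,dy per 10mm",(proj(p,[.6733,.0905,.1695])-b).round(1),(proj(p,[.6633,.1005,.1695])-b).round(1))
    for k in("flask_bulb","empty_pot_mouth"):
        print(k,[(np.round(a["xy"],1).tolist(),round(a["p"],2)) for a in finder.tip_of(k,n)[:4]])
    h=cv2.cvtColor(im,cv2.COLOR_RGB2HSV); x,y=b.astype(int)
    k=((h[...,0]<13)&(h[...,1]>140)&(h[...,2]<170)).astype(np.uint8); z=np.zeros_like(k); z[y-16:y+18,x-18:x+18]=k[y-16:y+18,x-18:x+18]
    nn,l,s,c=cv2.connectedComponentsWithStats(z); i=1+s[1:,4].argmax(); print(s[i],c[i].round(1))
p=np.load("w6_P.npy"); im=cv2.imread("pics/w6.png")
print("edge col320",[tuple(im[r,320].tolist()) for r in range(158,186,2)])
g=np.random.default_rng(0).normal(size=(8000,3)); g*=.038/np.linalg.norm(g,axis=1)[:,None]
for dx in(-.004,0,.004):
    q=p@np.c_[g+np.array([.6633+dx,.0905,.1695]),np.ones(8000)].T; q=q[:2]/q[2]; print(dx,q.min(1).round(1),q.max(1).round(1))
E
```

```text
scene pred bulb [370.4 187.5] mouth [368.7 205.1] d/dx,dy per 10mm [2.3 1.7] [ 2.6 -1.3]
flask_bulb [([399.8, 160.0], 0.61), ([373.6, 189.6], 0.55)]
empty_pot_mouth [([369.3, 206.5], 0.55), ([225.5, 237.2], 0.47)]
[368 172   4   4   6] [369.8 173.5]
top pred bulb [285.  147.4] mouth [286.4 155.3] d/dx,dy per 10mm [ 0.1 -3.9] [-4.1 -0.1]
flask_bulb [([165.9, 228.4], 0.96)]
empty_pot_mouth []Traceback (most recent call last):
  File "<stdin>", line 11, in <module>
ValueError: attempt to get argmax of an empty sequence
```

The prediction matches the picture: ball predicted at (370.4,187.5), seen at about (370.6,188). Now I lower the flask.

```bash
python3 -m creep '-0.001 0.0005 -0.01 0 0.02;0 0 -0.015 0 0.02;0 0 -0.02 0 0.02;0 0 -0.02 0 0.02;0 0 -0.012 0 0.02;0 0 -0.008 0 0.02;0 0 -0.005 0 0.02;0 0 0 0 0.02'
python3 -m creep '0 0 -0.003 0 0.02;0 0 -0.003 0 0.02;0 0 -0.003 0 0.02;0 0 -0.002 0 0.02;0 0 -0.001 0 0.02;0 0 -0.001 0 0.02;0 0 0 0 0.02;0 0 0 0 0.02'
```

```text
time_s: 13.0
tool_pos: [0.6622, 0.0908, 0.1396]
tool_rot: [180.0, -0.0, 0.0]
force: [-1.6, -0.1, -1.0]
grip_width: 0.0329
grasp_force: 30.0
time_s: 14.0
tool_pos: [0.6622, 0.0909, 0.1267]
tool_rot: [180.0, -0.0, 0.0]
force: [0.2, 0.6, -1.6]
grip_width: 0.0336
grasp_force: 30.0
```

```bash
python3 -m creep '0 0 -0.001 0 0.02;0 0 -0.001 0 0.02;0 0 0 0 0.02;0 0 0 0 0.02'; python3 -m creep '0 0 -0.001 0 0.02;0 0 0 0 0.02;0 0 0 0 0.02'; python3 -m creep '0 0 -0.001 0 0.02;0 0 0 0 0.02;0 0 0 0 0.02'
```

```text
time_s: 14.5
tool_pos: [0.6621, 0.0909, 0.1246]
tool_rot: [180.0, 0.0, 0.0]
force: [-0.5, 0.4, -0.8]
grip_width: 0.0329
grasp_force: 30.0
time_s: 14.88
tool_pos: [0.6621, 0.0908, 0.1236]
tool_rot: [180.0, 0.0, 0.0]
force: [-0.0, -0.5, -1.8]
grip_width: 0.0329
grasp_force: 30.0
time_s: 15.25
tool_pos: [0.6624, 0.0909, 0.123]
tool_rot: [-180.0, -0.0, 0.0]
force: [0.4, 1.1, 0.8]
grip_width: 0.0329
grasp_force: 30.0
```

```bash
python3 -m creep '0 0 -0.0005 0 0.02;0 0 0 0 0.02;0 0 0 0 0.02'; python3 -m creep '0 0 -0.0005 0 0.02;0 0 0 0 0.02;0 0 0 0 0.02'
```

```text
time_s: 15.62
tool_pos: [0.6626, 0.0909, 0.1228]
tool_rot: [-180.0, -0.1, -0.0]
force: [1.1, 0.5, 4.4]
grip_width: 0.0333
grasp_force: 30.0
time_s: 16.0
tool_pos: [0.6628, 0.091, 0.1226]
tool_rot: [-180.0, -0.1, 0.0]
force: [0.8, 0.1, 5.3]
grip_width: 0.0331
grasp_force: 30.0
```

Resting in the seat with about 5 N at the expected height. I release and rise.

```bash
python3 -m creep '0.0005 0 0.0005 0 0.02;0 0 0 0 0.02;0 0 0 0 0.04;0 0 0 0 0.05;0 0 0 0 0.065;0 0 0 0 0.065;0 0 0 0 0.065' 10; python3 -m creep '0 0 0.01 0 0.065;0 0 0.03 0 0.065;0 0 0.04 0 0.065;-0.03 -0.03 0.03 0 0.06;-0.04 -0.04 0 0 0.03;-0.04 -0.04 0 0 0;-0.03 -0.02 0 0 0;0 0 0 0 0'
python3 w.py w7 keeper_knob keeper_hinge
python3 - <<'E'
from h import *
Q=[]
for n in("scene","top"):
    p,im=snap(n); r=finder.tip_of("keeper_knob",n); print([(np.round(a["xy"],1).tolist(),round(a["p"],2)) for a in r]); Q.append((p,r[0]["xy"]) if r else None)
    x,y=proj(p,[.655,.05,.1]).astype(int); c=cv2.resize(im[y-60:y+60,x-90:x+90,::-1],(600,400),interpolation=cv2.INTER_CUBIC); cv2.imwrite(f"{n}.png",c)
    print([(np.round(a["xy"],1).tolist(),round(a["p"],2)) for a in finder.tip_of("flask",n)], proj(p,[.662,.091,.024]).round(1))
if all(Q): print(tri(Q))
a,b=cv2.imread("scene.png"),cv2.imread("top.png"); w=cv2.resize(cv2.imread("pics/w7.png"),(600,375))
cv2.imwrite("pics/w7b.png",cv2.resize(np.vstack([a[:330],w]),None,fx=.85,fy=.85))
E
```

```text
time_s: 16.88
tool_pos: [0.6625, 0.0908, 0.1219]
tool_rot: [180.0, 0.0, 0.0]
force: [0.3, 0.3, 0.2]
grip_width: 0.0639
grasp_force: 0.0
time_s: 17.88
tool_pos: [0.5213, -0.0417, 0.2331]
tool_rot: [179.8, -0.0, -0.3]
force: [0.8, 0.6, -0.2]
grip_width: 0.0278
grasp_force: 0.0
keeper_knob [([303.7, 246.8], 0.76), ([309.2, 65.2], 0.62)]
keeper_hinge [([84.5, 73.5], 0.71)]
keeper_hinge at z [0.6376 0.1713 0.114 ]
keeper_knob at z [ 0.486  -0.0278  0.16  ]
keeper_knob at z [ 0.6357 -0.0348  0.16  ]
[ 0.52350469 -0.03814152  0.23286849] 18.025
[([300.7, 179.1], 0.95)]
[([399.2, 169.5], 0.57), ([366.3, 227.7], 0.53)] [367.3 224.5]
[([332.2, 223.0], 0.65)]
[([290.1, 159.3], 0.63), ([170.4, 229.2], 0.62)] [288.1 162.6]
(array([ 0.48111663, -0.02800808,  0.14634263]), [0.3458080491885917, 0.33246592515511164])
```

View pics/w7b.png

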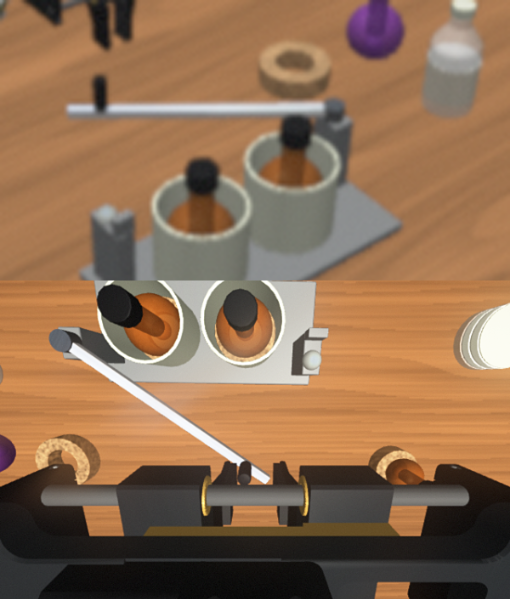

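Both flasks are seated and the small flask and rings are untouched. The knob is at about (0.483,-0.027), beneath the gripper. I go behind the knob with the fingers closed.

```bash
python3 -m creep '-0.018 0.008 0 -9 0;-0.02 0.01 0 -9 0;-0.02 0.01 0 -9 0;-0.015 0.006 0 -9 0;0 0 -0.04 0 0;0 0 -0.035 0 0;0 0 -0.022 0 0;0 0 0 0 0'
python3 - <<'E'
from h import *
H=np.array([.6352,.1745]);d=.0175
T=lambda th,d=d:H-.255*np.array([np.sin(th),np.cos(th)])-d*np.array([np.cos(th),-np.sin(th)])
prev=None
for a in (37,34,30,26,22,18,14,10,8,6,4,3,2,1.2,0):
    t=T(np.radians(a)); print(a,t.round(4),None if prev is None else (t-prev).round(4)); prev=t
E
```

```text
time_s: 19.32
tool_pos: [0.4483, -0.0047, 0.1337]
tool_rot: [179.9, 0.2, -35.9]
force: [-0.3, 0.3, 0.3]
grip_width: 0.0003
grasp_force: 0.0
37 [ 0.4678 -0.0186] None
34 [ 0.4781 -0.0271] [ 0.0103 -0.0085]
30 [ 0.4925 -0.0376] [ 0.0144 -0.0105]
26 [ 0.5077 -0.047 ] [ 0.0151 -0.0094]
22 [ 0.5234 -0.0554] [ 0.0158 -0.0084]
18 [ 0.5398 -0.0626] [ 0.0163 -0.0072]
14 [ 0.5565 -0.0687] [ 0.0168 -0.0061]
10 [ 0.5737 -0.0736] [ 0.0172 -0.0049]
8 [ 0.5824 -0.0756] [ 0.0087 -0.002 ]
6 [ 0.5911 -0.0773] [ 0.0088 -0.0017]
4 [ 0.6    -0.0787] [ 0.0088 -0.0014]
3 [ 0.6044 -0.0792] [ 0.0044 -0.0006]
2 [ 0.6088 -0.0797] [ 0.0044 -0.0005]
1.2 [ 0.6124 -0.0801] [ 0.0036 -0.0003]
0 [ 0.6177 -0.0805] [ 0.0053 -0.0004]
```

```bash
python3 -m creep '0.01 -0.007 0 0 0;0.0095 -0.007 0 0 0;0.0103 -0.0085 0 3 0;0.0072 -0.0052 0 2 0;0.0072 -0.0052 0 2 0'
python3 -m creep '0.0151 -0.0094 0 4 0;0.0158 -0.0084 0 4 0;0.0163 -0.0072 0 4 0;0.0168 -0.0061 0 4 0;0.0086 -0.0025 0 2 0;0 0 0 0 0;0 0 0 0 0'
python3 - <<'E'
from h import *
Q=[]
for n in("scene","top"):
    p,im=snap(n); r=finder.tip_of("keeper_knob",n); print([(np.round(a["xy"],1).tolist(),round(a["p"],2)) for a in r]); Q.append((p,r[0]["xy"]) if r else None)
    x,y=proj(p,[.6,.03,.1]).astype(int); c=cv2.resize(im[y-45:y+45,x-68:x+68,::-1],(604,400),interpolation=cv2.INTER_CUBIC); cv2.imwrite(f"{n}.png",c)
if all(Q): print(tri(Q))
cv2.imwrite("pics/k1.png",cv2.resize(np.vstack([cv2.imread("scene.png"),cv2.imread("top.png")]),None,fx=.74,fy=.74))
E
```

```text
time_s: 19.95
tool_pos: [0.4946, -0.0385, 0.1354]
tool_rot: [-180.0, -0.0, -28.9]
force: [-0.5, 0.4, 0.4]
grip_width: 0.0007
grasp_force: 0.2
time_s: 20.82
tool_pos: [0.566, -0.0714, 0.1351]
tool_rot: [180.0, 0.0, -11.0]
force: [-0.4, 0.7, 0.4]
grip_width: 0.0003
grasp_force: 0.0
[([307.8, 201.2], 0.97)]
[]
```

View pics/k1.png

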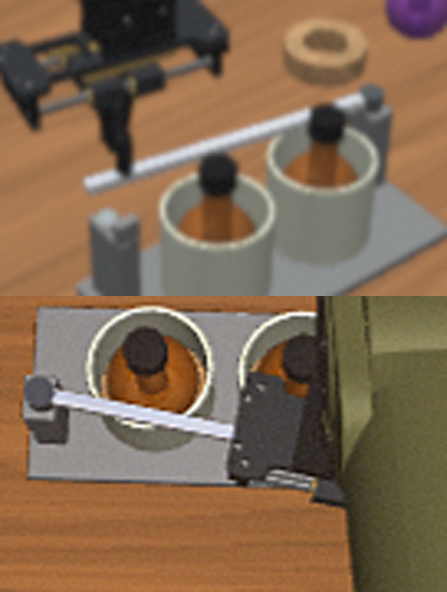

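The bar has swung with the fingers to about 12°, with nothing knocked. I continue through the detent to the stop, watching the force.

```bash
python3 -m creep '0.008 -0.002 0 2 0;0.0085 -0.002 0 2 0;0.006 -0.0012 0 1.5 0;0.006 -0.001 0 1.5 0;0.006 -0.0008 0 1.5 0;0.004 -0.0005 0 1 0;0 0 0 0 0'
python3 -m creep '0.003 0 0 0.5 0;0.003 0 0 0 0;0 0 0 0 0'
```

```text
time_s: 21.9
tool_pos: [0.6059, -0.0791, 0.1351]
tool_rot: [-180.0, -0.1, -1.5]
force: [0.0, 0.2, -0.5]
grip_width: 0.0006
grasp_force: 0.0
time_s: 22.28
tool_pos: [0.6113, -0.0791, 0.1351]
tool_rot: [-180.0, -0.0, -1.0]
force: [0.4, -0.1, -0.1]
grip_width: 0.0001
grasp_force: 0.0
```

```bash
python3 -m creep '0.002 0 0 0 0;0 0 0 0 0;0 0 0 0 0';python3 -m creep '0.0015 0 0 0 0;0 0 0 0 0;0 0 0 0 0'
```

```text
time_s: 22.65
tool_pos: [0.612, -0.0791, 0.135]
tool_rot: [180.0, 0.1, -1.0]
force: [-6.0, 1.2, 1.5]
grip_width: 0.0004
grasp_force: 2.7
time_s: 23.02
tool_pos: [0.6121, -0.0791, 0.1349]
tool_rot: [180.0, 0.3, -1.0]
force: [-9.1, -0.0, 5.2]
grip_width: 0.001
grasp_force: 4.6
```

Firm contact exactly where the stop was predicted (x = 0.612). I back off, rise and look.

```bash
python3 -m creep '-0.003 0 0 0 0;-0.015 0 0 0 0;-0.03 0 0 0 0;0 0 0.03 0 0;0 0 0.05 0 0;-0.05 0 0.03 0 0;-0.05 0 0.02 0 0;0 0 0 0 0'
python3 w.py w8 keeper_knob keeper_hinge empty_pot_mouth
python3 - <<'E'
from h import *
Q=[]
for n in("scene","top"):
    p,im=snap(n); r=finder.tip_of("keeper_knob",n); print([(np.round(a["xy"],1).tolist(),round(a["p"],2)) for a in r]); Q.append((p,r[0]["xy"]) if r else None)
    print("pred closed",proj(p,[.630,-.0805,.16]).round(1), "2deg open",proj(p,[.621,-.0802,.16]).round(1))
    if n=="scene": x,y=proj(p,[.65,.03,.1]).astype(int); c=cv2.resize(im[y-45:y+45,x-68:x+68,::-1],(600,397),interpolation=cv2.INTER_CUBIC)
if all(Q): print(tri(Q))
w=cv2.imread("pics/w8.png"); cv2.imwrite("pics/k2.png",cv2.resize(np.vstack([c,w[:260,20:620]]),None,fx=.9,fy=.9))
E
```

```text
time_s: 24.02
tool_pos: [0.4663, -0.08, 0.2678]
tool_rot: [179.6, -0.4, -1.1]
force: [0.3, -0.5, 0.6]
grip_width: 0.0005
grasp_force: 0.0
keeper_knob [([315.5, 7.3], 0.83), ([558.2, 32.9], 0.25)]
keeper_hinge [([59.6, 26.0], 0.64)]
empty_pot_mouth []
keeper_hinge at z [0.6356 0.171  0.114 ]
keeper_knob at z [ 0.6316 -0.0808  0.16  ]
keeper_knob at z [ 0.6089 -0.2875  0.16  ]
[ 0.4672674  -0.07915425  0.26448316] 24.225
[([315.5, 204.1], 0.79), ([350.1, 239.7], 0.43)]
pred closed [315.8 207.2] 2deg open [314.  205.5]
[([356.7, 161.4], 0.89), ([173.8, 180.6], 0.3)]
pred closed [354.5 162.5] 2deg open [354.4 166. ]
(array([ 0.63023618, -0.08363644,  0.17264364]), [0.6262866829761184, 0.5392121638646412])
```

View pics/k2.png

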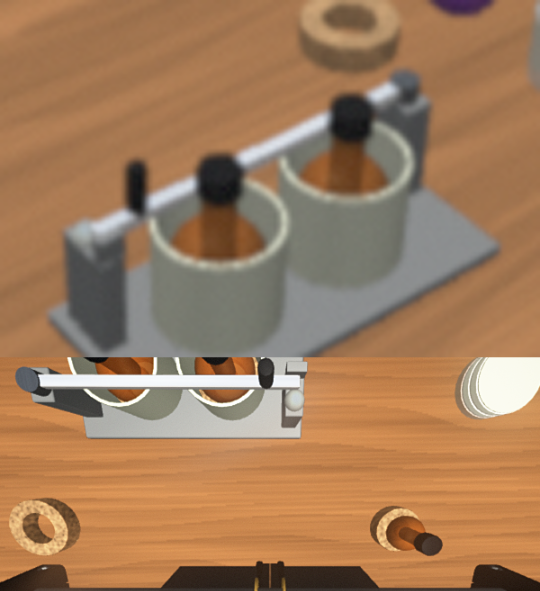

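The bar lies past the detent dome at (295,400) and against the stop, with the knob measured at x = 0.630, the shut position. Both flasks are seated and the bystanders are in place.

```bash
python3 -c "
from cell import ticket; print(ticket.sign_off())"
```

```text
the job is handed in; nothing more can be done
None
```

The amber flask is seated in the empty pot and the keeper bar is shut past its detent against the stop; I handed the job in at about 24 s, with the other items left where they were.

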